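Raise the drop bar in front of the blue bottle

ROBOT

A 6-joint arm with a two-finger parallel gripper is mounted at the origin on the work surface. World frame = base frame: x ahead of the robot, y to its left, z up, the work surface at z = 0. Lengths are in m, angles in rad, forces in N, time in s.
With the tool pointing down it reaches from about 0.35 to 0.775 m from the base axis. Payload 5.5 kg.
Tool frame: the origin (TCP) lies on the centre line of the jaws, within the pads' length; the fingertips stand ahead of it and the grasp point (between the pads) lies 2 mm behind it (finger_overhang is the z of the fingertips in the tool frame, in m); z points along the fingers, y is the direction in which the jaws open and shut (so a half turn about z gives the same grasp; the last joint's range is limited). The gripper opens to 85 mm and grips with 20 to 120 N. Pads are 22 mm wide; open, the fingers measure 114 mm over their backs; the gripper's body (76 mm by 85 mm) begins 54 mm behind the grasp point. The pads swing forward as they close: fully open they stand 13 mm farther back than shut.
Start: joints at [-1.305, 0.313, 0.046, 1.304, 0, 1.431], TCP at [0.227, -0.528, 0.248] pointing down, gripper open.
Joint ranges: [-2.76, 2.76], [-0.86, 1.69], [-1.03, 1.26], [-2.2, 2.34], [-1.47, 1.5], [-3.14, 3.14]. Speed limits (rad/s): [2.57, 2.57, 3.14, 3.14, 3.14, 3.14].

INTERFACE

Orientations are given as a rotation vector (axis times angle).
In Python, from cell import * gives the robot as it stands.
- The arm moves only by the tool drive_tool, never from a script. Its argument "deltas" is a list that holds one entry, the list of rows, each a list of 4 numbers: the shift along the world's x, y, z in m, then the turn about the world's z in units of 6 degrees (1.0 is 6 degrees). In form: [[[dx, dy, dz, twist], ...]]. A call has exactly 5 rows; each row shifts and turns the commanded pose from where the row before left it; what a row does not reach is not made up. A row lasts 1/12 s, in which the tool goes at most 41.7 mm and 7.16 degrees, less where a joint would pass 70% of its speed; a pose out of reach is approached as far as the arm can. A call is refused whole if a number of a shift passes 0.0417 or a number of a turn 1, either way. A call with a gripper value outside its range is refused whole. "claw" is the opening in per cent of the stroke, from 0 (shut) to 100 (fully open), set as the call begins (left out, the last holds). The fingers move at their own pace and stop on an object; "grip_force" is the grip in N (left out, the last holds). Time passes only in rows, so rows that do not move let the fingers close, or fill a call up. It gives the time, the measured TCP pose, the force and the opening at its end, in the units of the state.
- state(): the state, without advancing time (a new reading comes with each control period).
- camera(name): name is "side" or "top"; returns a dict with "color" (400x640x3 uint8, red, green, blue), "fx", "fy", "cx", "cy" (pixels), "dist_coeffs" ([k1, k2, p1, p2, k3] as OpenCV has them; the pictures are not rectified), "R" (3x3) and "t" (3): a world point X has camera coordinates R X + t. Camera axes: x right, y down, z forward; pixel columns grow to the right and rows downward; lengths in m; the calibration is good to about 2 mm. A picture is of the moment at which its call begins. There is no depth.
- finish_job(): hands the job in, once; it reports no verdict.
The state is a dict: "time": time; "qpos": joint angles; "joint_velocities": joint speeds; "joint_torque": joint torques, N m; "tool_pos": TCP position; "ee_rot": TCP orientation; "contact_force": force on the tool from outside, world axes, zero at the start; "moment": the same for the moment, N m; "gripper_width": finger opening in m.
Only numpy, scipy, OpenCV 4.12 (cv2) and the standard library are available. Lean on these libraries where they do the work, as an engineer would, in place of code of your own. Each camera call takes 0.05 s, during which the arm holds its last target.

TASK

Open the stall that holds the dark blue bottle: with the fingertips push its red crossbar gently up past its balance point, so that the bar goes back to its stop and stays raised by itself, then move clear. Do not grip the bar, push its brass weights or fling it. Leave the brown bottle's bar down, and all the bottles and glassware where they stand.

Things in the scene. Friction and masses are not known exactly. Their poses are not given: they have to be found in the camera images.
- rack_blue: bottle stall that holds the dark blue bottle (fixed; the two stalls are alike): wooden base 170 x 160 mm, 12 mm thick, two aluminium cheeks up to 120 mm at y = -70 and +70 mm, and a drop bar across its front. Origin: underside of the base on the table, x from its front (the side with the crossbar, facing the robot) to its back, y along the crossbar, z up. The bar's hinge axis runs along y at x = +50, z = 100 mm.
- bar_blue (a joint): hinge of that stall's drop bar, rad: 0 = down, bar level across the front; grows as the crossbar swings up and back on a 160 mm radius; 1.5 = raised, against its stop. Weighted and damped: below the balance point (somewhere between 0.7 and 0.9) it sinks back to 0, beyond it sinks on by itself to 1.5 within about 2 s and stays.
- crossbar_blue: the red round crossbar of that drop bar, 14 mm thick, 176 mm long, free on all sides between two flat steel side arms at its ends; origin at its middle, y along it. Down, it lies 110 mm in front of the stall's origin, 100 mm above the table, with 60 mm of free depth behind it. Raising it by the middle takes 1 to 3 N, pushed upward from beneath; pushed level towards the stall while down, it is rigid and does not rise.
- weights_blue: the two brass counterweights of that drop bar, 38 mm in diameter and 28 mm long, outside the side arms; origin midway between them, 10 mm behind and 42 mm above the hinge while the bar is down; they swing with the bar. Not to be pushed.
- bottle_blue: dark blue glass bottle with a black cap, 54 mm in diameter, 110 mm tall, standing loose on the base of its stall, inside the swing of the bar; origin: centre of its underside, z up.
- rack_brown: bottle stall that holds the brown bottle (fixed; the two stalls are alike): wooden base 170 x 160 mm, 12 mm thick, two aluminium cheeks up to 120 mm at y = -70 and +70 mm, and a drop bar across its front. Origin: underside of the base on the table, x from its front (the side with the crossbar, facing the robot) to its back, y along the crossbar, z up. The bar's hinge axis runs along y at x = +50, z = 100 mm.
- bar_brown (a joint): hinge of that stall's drop bar, rad: 0 = down, bar level across the front; grows as the crossbar swings up and back on a 160 mm radius; 1.5 = raised, against its stop. Weighted and damped: below the balance point (somewhere between 0.7 and 0.9) it sinks back to 0, beyond it sinks on by itself to 1.5 within about 2 s and stays.
- crossbar_brown: the red round crossbar of that drop bar, 14 mm thick, 176 mm long, free on all sides between two flat steel side arms at its ends; origin at its middle, y along it. Down, it lies 110 mm in front of the stall's origin, 100 mm above the table, with 60 mm of free depth behind it. Raising it by the middle takes 1 to 3 N, pushed upward from beneath; pushed level towards the stall while down, it is rigid and does not rise.
- weights_brown: the two brass counterweights of that drop bar, 38 mm in diameter and 28 mm long, outside the side arms; origin midway between them, 10 mm behind and 42 mm above the hinge while the bar is down; they swing with the bar. Not to be pushed.
- bottle_brown: brown glass bottle with a black cap, 54 mm in diameter, 110 mm tall, standing loose on the base of its stall, inside the swing of the bar; origin: centre of its underside, z up.
- flask: loose conical glass flask, 90 mm wide at the foot, 124 mm tall; origin: centre of its underside
- beaker: loose open glass beaker, 68 mm wide, 85 mm tall; origin: centre of its underside
- stopper: loose black rubber stopper, 36 mm wide, 28 mm tall, standing on the table before the gap between the stalls; origin: centre of its underside
- jar: small loose green glass jar with a black lid, 36 mm wide, 65 mm tall, between the stalls; origin: centre of its underside
- powder_bottle: loose clear glass bottle with a cork-coloured cap, 56 mm wide, 120 mm tall; origin: centre of its underside

How it is judged:
By the outcome, as a careful person would: the job done as asked, in the order asked, and still so for the second after the job is handed in, with the robot touching nothing.
It also fails if it takes over 48 s, if anything falls off the work surface, if the arm or the gripper's body presses on something with over 40 N, if the wrist force passes 120 N, or if a joint passes its speed limit or range.

## Working session

There is one attempt and no reset: what is moved stays moved. The work goes in short steps, Python scripts to look and compute and a tool call to move; the robot and the scene stay as the last step left them, time stands still between calls to the robot, and variables do not carry over. Pictures are saved under pics/ and viewed, and the job is handed in when it is done.

Besides the shell and the picture viewer there is one more tool, called after "Call:" as a command line: name --argument value ..., lists and objects as JSON in quotes. drive_tool: Moves the arm, as the interface text tells. Its arguments: {"type":"object","properties":{"deltas":{"type":"array","items":{"type":"array","items":{"type":"array","items":{"type":"number"}}}},"claw":{"type":"number"},"grip_force":{"type":"number"}},"required":["deltas"]}

```bash
mkdir -p pics; ls; python3 - <<'E'
from cell import *
import cv2
s=state()
for k in s: print(k,s[k])
for n in ("top","side"):
    c=camera(n); cv2.imwrite(f"pics/{n}0.png",c["color"][:,:,::-1]); print({k:c[k] for k in c if k!="color"})
try: print(finger_overhang)
except Exception as e: print(e)
E
```

```text
pics
time 0.0
qpos [-1.30463018e+00  3.14004819e-01  4.49647246e-02  1.30357311e+00
  2.31859313e-06  1.43119290e+00]
joint_velocities [ 0.00031185  0.0031618  -0.00078801  0.00048671  0.00019392 -0.00118914]
joint_torque [ 9.64690917e-04 -4.80630398e+01  2.98531258e+01  1.94424408e-02
 -8.41482711e-05  1.28632482e-05]
tool_pos [ 0.22683105 -0.52785029  0.24740048]
ee_rot [-3.07538045e+00 -6.32652285e-01  1.76743879e-04]
contact_force [0.03614101 0.06209946 1.26795087]
moment [-0.0658047   0.0447212  -0.04538744]
gripper_width 0.08549632194448169
{'fx': 479.9084566006785, 'fy': 479.9084566006785, 'cx': 322.1636450838285, 'cy': 198.75375176015265, 'dist_coeffs': array([-0.1044119,  0.       ,  0.       ,  0.       ,  0.       ]), 'R': array([[-0.00304562, -0.9999144 , -0.0127246 ],
       [-0.98860121,  0.00492609, -0.1504772 ],
       [ 0.150527  ,  0.01212126, -0.98853159]]), 't': array([0.00703204, 0.57070131, 1.27988109])}
{'fx': 415.1536454348942, 'fy': 415.1536454348942, 'cx': 316.38052664508143, 'cy': 197.56502297462296, 'dist_coeffs': array([0.00748908, 0.        , 0.        , 0.        , 0.        ]), 'R': array([[-0.97741486, -0.21093015, -0.01298702],
       [-0.14403296,  0.70987378, -0.68944451],
       [ 0.15464378, -0.67200275, -0.72422207]]), 't': array([0.5819505 , 0.15557113, 1.27554317])}
0.017
```

View pics/top0.png

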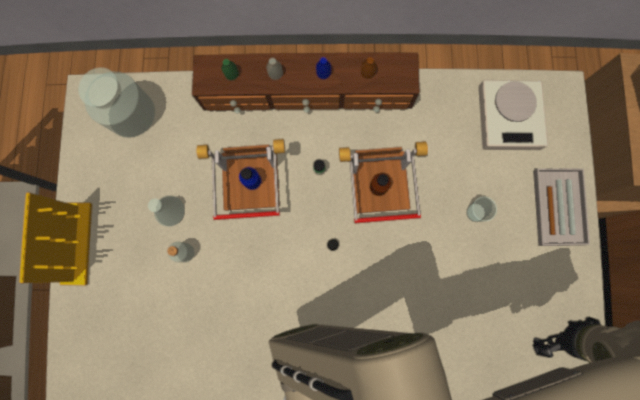

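View pics/side0.png

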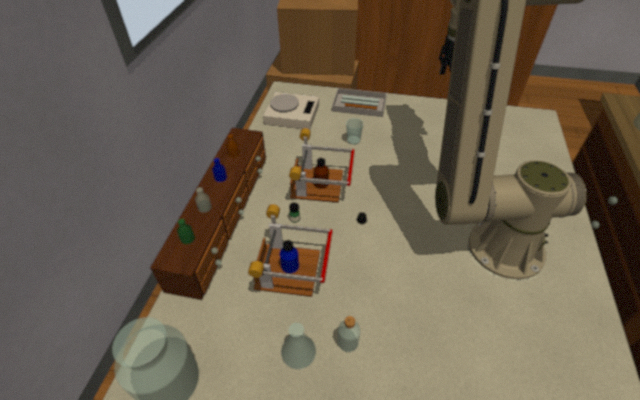

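The top view shows the blue bottle's stall on the left: crossbar from (214,217) to (279,213), bottle at (250,178). The brown stall is on the right, with its bar at about (355–420, 219). The stopper is at (333,244), the jar at (320,166), the flask at (165,208) and the powder bottle at (178,252). The side view shows the blue bar at about (328,253).

```bash
cat > h.py <<'E'
import numpy as np, cv2
def K(c): return np.array([[c["fx"],0,c["cx"]],[0,c["fy"],c["cy"]],[0,0,1]])
def ray(c,px):
    u=cv2.undistortPoints(np.array([[px]],float),K(c),c["dist_coeffs"])[0,0]
    d=c["R"].T@np.array([u[0],u[1],1]); o=-c["R"].T@c["t"]; return o,d/np.linalg.norm(d)
def plane(c,px,z):
    o,d=ray(c,px); return o+d*(z-o[2])/d[2]
def tri(c1,p1,c2,p2):
    o1,d1=ray(c1,p1);o2,d2=ray(c2,p2)
    s=np.linalg.lstsq(np.c_[d1,-d2],o2-o1,rcond=None)[0]
    a=o1+s[0]*d1;b=o2+s[1]*d2
    return (a+b)/2,np.linalg.norm(a-b)
def redmask(c):
    h=cv2.cvtColor(c["color"],cv2.COLOR_RGB2HSV); r=c["color"].astype(int)
    return ((r[...,0]>120)&(r[...,1]<70)&(r[...,2]<70)).astype(np.uint8)
def redbars(c):
    n,l,st,ce=cv2.connectedComponentsWithStats(redmask(c),connectivity=8)
    out=[]
    for i in range(1,n):
        if st[i,4]>25:
            (cx,cy),(w,h),a=cv2.minAreaRect(np.argwhere(l==i)[:,::-1].astype(np.float32))
            b=cv2.boxPoints(((cx,cy),(w,h),a)); 
            e=[b[1]-b[0],b[2]-b[1]]
            if np.linalg.norm(e[0])<np.linalg.norm(e[1]): e1,e2=(b[0]+b[1])/2,(b[2]+b[3])/2
            else: e1,e2=(b[1]+b[2])/2,(b[0]+b[3])/2
            out.append((st[i,4],ce[i],e1,e2))
    return out
E
python3 - <<'E'
from cell import *
from h import *
np.set_printoptions(precision=4,suppress=True)
T=camera("top");S=camera("side")
for c in(T,S):
    for a,ce,e1,e2 in redbars(c): print(a,ce,e1,e2,[plane(c,p,.1)for p in(ce,e1,e2)])
for n,p,z in(("jar",(320,166),.065),("stopper",(333,244),.028),("flask",(155,205),.124),("powder",(173,251),.12),("bluecap",(248,174),.12),("wL",(203,151),.142),("wR",(279,146),.142),("brwL",(345,154),.142)): print(n,plane(T,p,z))
E
```

```text
241 [246.3983 214.7261] [277.8936 212.439 ] [213.9182 216.801 ] [array([0.5205, 0.204 , 0.1   ]), array([0.5262, 0.1207, 0.1   ]), array([0.5152, 0.2905, 0.1   ])]
258 [387.2984 217.593 ] [418.9124 214.9256] [354.9305 220.1486] [array([ 0.5113, -0.1666,  0.1   ]), array([ 0.5178, -0.2502,  0.1   ]), array([ 0.505 , -0.0816,  0.1   ])]
103 [350.1845 166.9709] [352.0537 149.8864] [347.9748 183.877 ] [array([ 0.5132, -0.1624,  0.1   ]), array([ 0.5206, -0.2514,  0.1   ]), array([ 0.5075, -0.0811,  0.1   ])]
191 [325.9005 255.8168] [329.8703 229.8217] [321.7946 280.9676] [array([0.522 , 0.2098, 0.1   ]), array([0.5287, 0.1172, 0.1   ]), array([0.5168, 0.2906, 0.1   ])]
jar [0.6583 0.0101 0.065 ]
stopper [ 0.447  -0.0245  0.028 ]
flask [0.544  0.4431 0.124 ]
powder [0.4239 0.391  0.12  ]
bluecap [0.6258 0.1985 0.12  ]
wL [0.6836 0.315  0.142 ]
wR [0.695  0.1154 0.142 ]
brwL [ 0.6725 -0.0559  0.142 ]
```

Call:
drive_tool --deltas '[[[0.02,0.02,0.004,1],[0.02,0.02,0.004,1],[0.02,0.02,0.004,1],[0.02,0.02,0.004,1],[0.02,0.02,0.004,1]]]' --claw 0 --grip_force 20

```text
time: 0.62
tool_pos: [0.3276, -0.4273, 0.2683]
ee_rot: [-2.805, -1.414, -0.0]
contact_force: [0.3, -0.8, 0.2]
gripper_width: 0.0257
```

Call:
drive_tool --deltas '[[[0.02,0.025,0,1],[0.02,0.025,0,1],[0.02,0.025,0,1],[0.02,0.025,0,1],[0.02,0.025,0,1]]]'

```text
time: 1.03
tool_pos: [0.4276, -0.3019, 0.2682]
ee_rot: [-2.343, -2.093, -0.0]
contact_force: [0.6, -0.4, 0.6]
gripper_width: -0.0
```

Call:
drive_tool --deltas '[[[0,0.03,0,1],[0,0.03,0,1],[0,0.03,0,1],[0,0.03,0,1],[0,0.03,0,1]]]'

```text
time: 1.45
tool_pos: [0.4267, -0.1518, 0.2681]
ee_rot: [-1.721, -2.628, -0.0]
contact_force: [-0.1, 0.5, -0.1]
gripper_width: -0.0004
```

Call:
drive_tool --deltas '[[[0,0.03,0,1],[0,0.03,0,1],[0,0.03,0,1],[0,0.03,0,1],[0,0.03,0,1]]]'

```text
time: 1.87
tool_pos: [0.4266, -0.0019, 0.2683]
ee_rot: [0.983, 2.984, 0.0]
contact_force: [0.6, 0.9, -0.3]
gripper_width: -0.0002
```

Call:
drive_tool --deltas '[[[0,0.03,0,1],[0,0.03,0,1],[0,0.03,0,1],[0,0.03,0,1],[0,0.03,0,1]]]'

```text
time: 2.28
tool_pos: [0.4266, 0.1482, 0.2684]
ee_rot: [0.177, 3.136, 0.0]
contact_force: [0.9, 0.8, 1.2]
gripper_width: -0.0002
```

Call:
drive_tool --deltas '[[[0,0.03,0,1],[0.01,0.02,-0.03,0.75],[0.01,0.005,-0.035,0],[0.01,0,-0.035,0],[0,0,-0.035,0]]]'

```text
time: 2.7
tool_pos: [0.4588, 0.2027, 0.1321]
ee_rot: [-0.105, 3.137, 0.001]
contact_force: [0.8, 0.1, 0.0]
gripper_width: 0.0001
```

Call:
drive_tool --deltas '[[[0,0,-0.03,0],[0,0,-0.016,0],[0,0,0,0],[0,0,0,0],[0,0,0,0]]]'

```text
time: 3.12
tool_pos: [0.4579, 0.2019, 0.0885]
ee_rot: [-0.103, 3.138, 0.001]
contact_force: [0.3, 0.4, -0.2]
gripper_width: -0.0001
```

```bash
python3 - <<'E'
from cell import *
import cv2
s=state()
print(s["tool_pos"],s["ee_rot"],s["contact_force"],s["qpos"])
for n in ("top","side"):
    c=camera(n); im=c["color"][:,:,::-1]
    im=im[110:310,150:450] if n=="top" else im[110:330,200:500]
    cv2.imwrite(f"pics/{n}1.png",cv2.resize(im,None,fx=2.5,fy=2.5))
E
```

```text
[0.45786813 0.20187554 0.08852036] [-1.02690780e-01  3.13828101e+00  7.27845846e-04] [ 0.32998714  0.35067467 -0.20502579] [ 2.54647910e-01  2.79439400e-01 -4.15085660e-01  8.74577355e-01
  9.30191639e-05  1.89227364e-01]
```

View pics/top1.png

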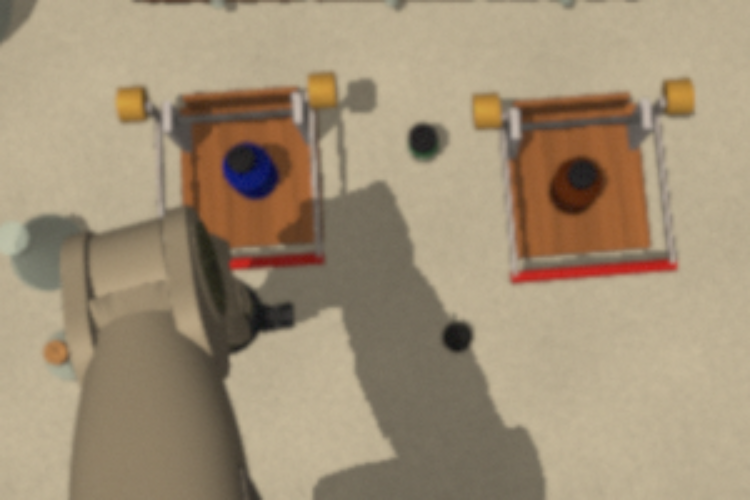

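View pics/side1.png

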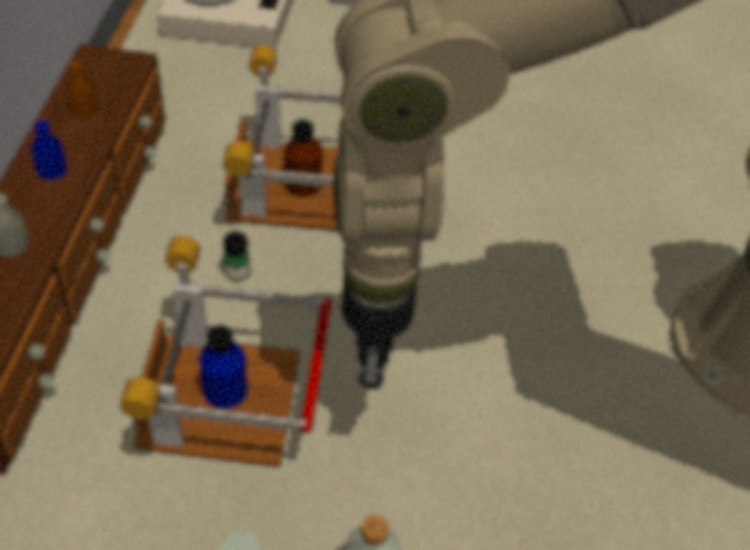

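The top crop shows both bars down and nothing disturbed. In the side crop the shut fingertips, at about (370,380), stand in front of the middle of the blue bar at (318,365). I'll approach slowly from here.

Call:
drive_tool --deltas '[[[0.01,0,0,0],[0.01,0.001,0,0],[0.008,0,0,0],[0.006,0,0,0],[0,0,0,0]]]'

```text
time: 3.63
tool_pos: [0.4932, 0.2027, 0.0876]
ee_rot: [-0.102, 3.138, 0.001]
contact_force: [0.5, 0.0, 0.0]
gripper_width: -0.0
```

Call:
drive_tool --deltas '[[[0.003,0,0,0],[0.003,0,0,0],[0.002,0,0,0],[0.002,0,0,0],[0,0,0,0]]]'

```text
time: 4.05
tool_pos: [0.5013, 0.2027, 0.0873]
ee_rot: [-0.103, 3.14, 0.0]
contact_force: [-0.3, 0.1, 0.1]
gripper_width: -0.0001
```

Call:
drive_tool --deltas '[[[0.001,0,0,0],[0.001,0,0,0],[0.001,0,0,0],[0.001,0,0,0],[0,0,0,0]]]'

```text
time: 4.47
tool_pos: [0.503, 0.2026, 0.0871]
ee_rot: [0.103, -3.136, -0.0]
contact_force: [-4.9, -0.3, 3.6]
gripper_width: -0.0001
```

Call:
drive_tool --deltas '[[[0.0005,0,0.002,0],[0,0,0.002,0],[0,0,0.002,0],[0,0,0.002,0],[0,0,0.002,0]]]'

```text
time: 4.88
tool_pos: [0.5032, 0.2026, 0.0964]
ee_rot: [0.103, -3.135, 0.0]
contact_force: [-4.8, 1.0, -1.4]
gripper_width: -0.0002
```

```bash
cat > look.py <<'E'
import sys
from cell import *
from h import *
s=state(); print(s["time"],s["tool_pos"].round(4) if hasattr(s["tool_pos"],'round') else s["tool_pos"],s["contact_force"])
c=camera("side")
for a,ce,e1,e2 in redbars(c): print(a,ce.round(1),e1.round(1),e2.round(1))
im=c["color"][:,:,::-1][160:320,220:420]
cv2.imwrite(f"pics/{sys.argv[1]}.png",cv2.resize(im,None,fx=3.5,fy=3.5))
E
python3 look.py s2
```

```text
4.8833 [0.5032 0.2026 0.0964] [-4.8230208   0.98540057 -1.36803783]
56 [323.  272.3] [323. 266.] [323. 280.]
```

View pics/s2.png

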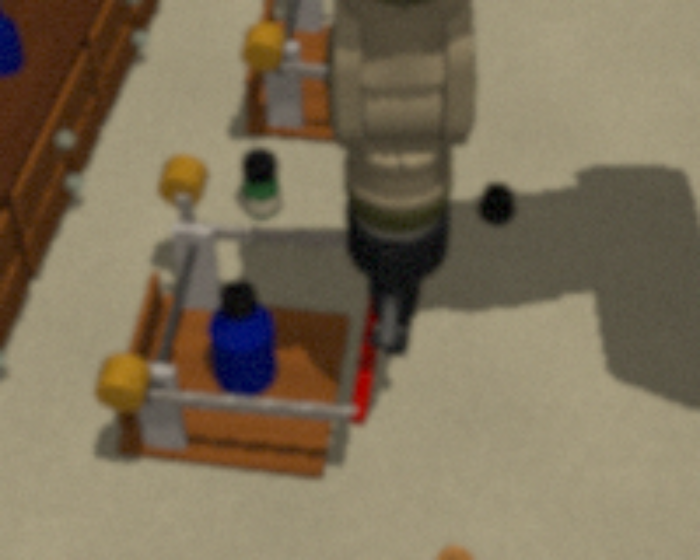

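Call:
drive_tool --deltas '[[[0.0007,0,0.0015,0],[0.0007,0,0.0015,0],[0.0007,0,0.0015,0],[0.0005,0,0.0015,0],[0,0,0.002,0]]]'

```text
time: 5.35
tool_pos: [0.5038, 0.2026, 0.1037]
ee_rot: [0.104, -3.131, -0.0]
contact_force: [-9.4, 1.5, 0.2]
gripper_width: -0.0002
```

```bash
python3 look.py s3
```

```text
5.35 [0.5038 0.2026 0.1037] [-9.43170915  1.53496186  0.15148458]
56 [322.9 270.7] [323.7 264.1] [322.  277.9]
```

View pics/s3.png

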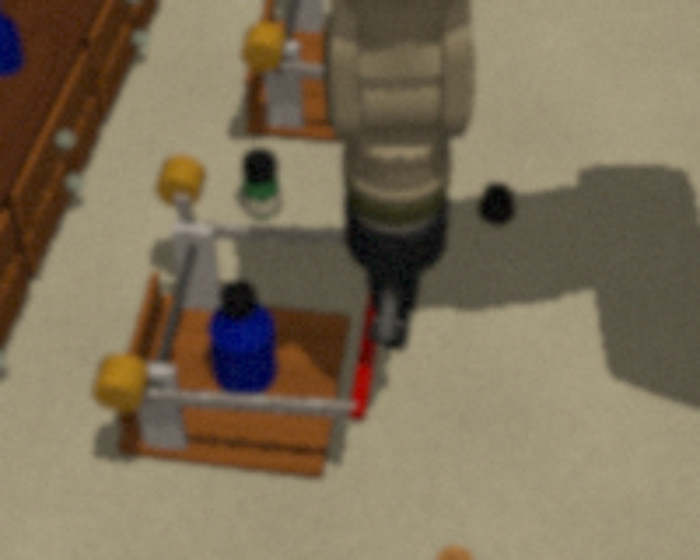

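Call:
drive_tool --deltas '[[[0.0003,0,0.003,0],[0.0004,0,0.003,0],[0.0005,0,0.003,0],[0.0005,0,0.003,0],[0.0006,0,0.003,0]]]'

```text
time: 5.82
tool_pos: [0.506, 0.2028, 0.1189]
ee_rot: [0.104, -3.131, -0.0]
contact_force: [-10.5, 1.5, 0.4]
gripper_width: 0.0001
```

```bash
python3 look.py s4
```

```text
5.8167 [0.506  0.2028 0.1189] [-10.4870909    1.53569533   0.43000415]
55 [322.  267.7] [322. 261.] [322. 274.]
```

View pics/s4.png

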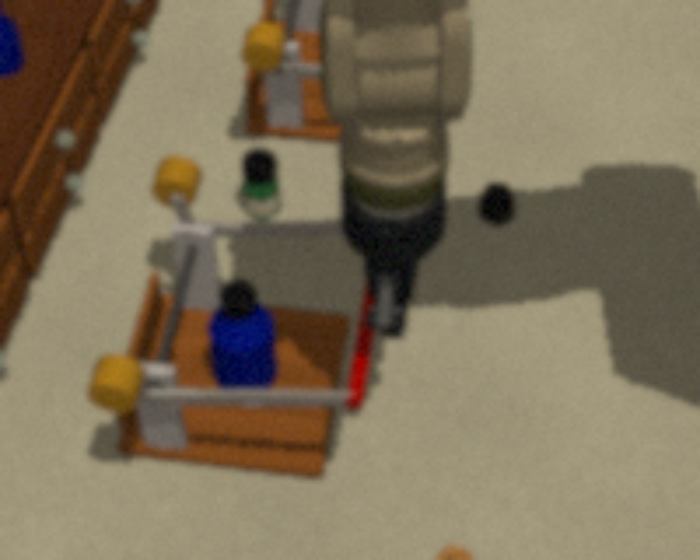

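The bar is rising with the fingertips without slipping: its near end has gone from row 281 to row 274, at about 0.19 rad. I'll follow the arc.

Call:
drive_tool --deltas '[[[0.0006,0,0.003,0],[0.0007,0,0.003,0],[0.0008,0,0.003,0],[0.0008,0,0.003,0],[0.001,0,0.003,0]]]'

```text
time: 6.28
tool_pos: [0.5095, 0.203, 0.134]
ee_rot: [0.105, -3.131, -0.001]
contact_force: [-11.7, 2.3, 2.3]
gripper_width: 0.0001
```

Call:
drive_tool --deltas '[[[0.001,0,0.003,0],[0.001,0,0.003,0],[0.0011,0,0.003,0],[0.0011,0,0.003,0],[0.0012,0.0005,0.003,0]]]'

```text
time: 6.7
tool_pos: [0.5145, 0.2033, 0.1492]
ee_rot: [0.105, -3.13, -0.0]
contact_force: [-13.9, 0.5, 3.9]
gripper_width: 0.0003
```

```bash
python3 look.py s5
```

```text
6.7 [0.5145 0.2033 0.1492] [-13.93600726   0.51295124   3.85456614]
32 [351.9 155.6] [352. 150.] [352. 163.]
59 [318.6 260.5] [319.7 253.9] [317.5 267.2]
```

View pics/s5.png

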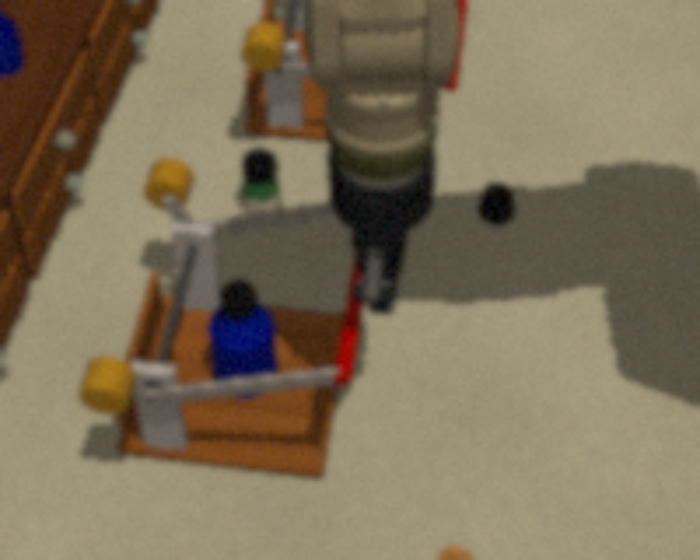

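Call:
drive_tool --deltas '[[[0.0003,0,0.0035,0],[0.0005,0,0.0035,0],[0.0009,0,0.0032,0],[0.0011,0,0.003,0],[0.0013,0,0.003,0]]]'

```text
time: 7.17
tool_pos: [0.5221, 0.2038, 0.1665]
ee_rot: [0.104, -3.137, -0.002]
contact_force: [-5.5, 1.8, 1.1]
gripper_width: 0.0002
```

Call:
drive_tool --deltas '[[[0.0013,0,0.003,0],[0.0014,0,0.003,0],[0.0014,0,0.003,0],[0.0015,0,0.003,0],[0.0016,0.0005,0.003,0]]]'

```text
time: 7.58
tool_pos: [0.5314, 0.2035, 0.1819]
ee_rot: [-0.103, 3.139, -0.001]
contact_force: [-2.1, -0.1, 0.7]
gripper_width: 0.0
```

```bash
python3 look.py s6
```

```text
7.5833 [0.5314 0.2035 0.1819] [-2.05134786 -0.09560673  0.65883298]
104 [350.2 167.3] [352.2 149.9] [347.8 185. ]
66 [311.8 252.4] [313.2 245.6] [310.4 259.3]
```

View pics/s6.png

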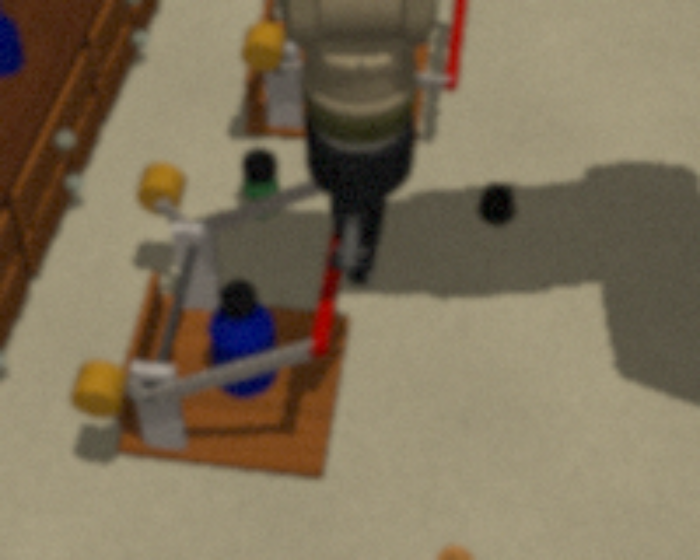

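Call:
drive_tool --deltas '[[[0.0018,0,0.0025,0],[0.0019,0,0.0025,0],[0.0019,0,0.0025,0],[0.002,0,0.0025,0],[0.002,0.001,0.0025,0]]]'

```text
time: 8.05
tool_pos: [0.5408, 0.2042, 0.1943]
ee_rot: [0.102, -3.14, 0.002]
contact_force: [-3.2, -2.5, 1.3]
gripper_width: 0.0003
```

Call:
drive_tool --deltas '[[[0.002,0,0.0024,0],[0.0021,0,0.0024,0],[0.0022,0,0.0023,0],[0.0022,0,0.0023,0],[0.0022,0.001,0.0023,0]]]'

```text
time: 8.47
tool_pos: [0.5522, 0.2055, 0.206]
ee_rot: [-0.102, 3.139, -0.0]
contact_force: [0.2, -1.3, 0.4]
gripper_width: -0.0001
```

```bash
python3 look.py s7
```

```text
8.4667 [0.5522 0.2055 0.206 ] [ 0.19025529 -1.26284279  0.42709065]
102 [350.2 167.3] [351.8 149.9] [348.1 183.9]
66 [303.1 245.4] [304.8 238.9] [301.5 252.1]
```

View pics/s7.png

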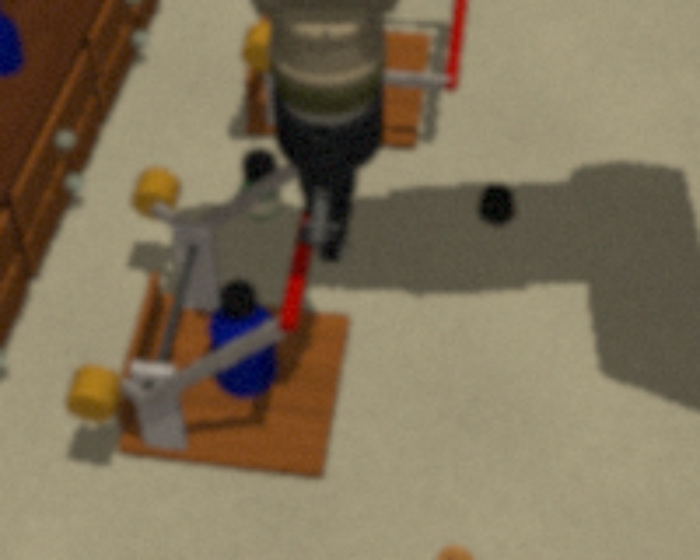

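The bar is at about 0.8 rad and the contact force is close to zero, so it is near its balance point. I'll keep going gently until it is clearly past.

Call:
drive_tool --deltas '[[[0.0023,0,0.0022,0],[0.0024,0,0.0022,0],[0.0024,0,0.0021,0],[0.0025,0,0.0021,0],[0.0025,0.001,0.002,0]]]'

```text
time: 8.93
tool_pos: [0.5638, 0.2066, 0.2166]
ee_rot: [-0.102, 3.14, -0.0]
contact_force: [-0.4, -0.3, -0.9]
gripper_width: -0.0001
```

Call:
drive_tool --deltas '[[[0.0026,0,0.002,0],[0.0026,0,0.0018,0],[0.0026,0,0.0018,0],[0.0026,0,0.0018,0],[0.0026,0,0.0018,0]]]'

```text
time: 9.35
tool_pos: [0.5767, 0.2066, 0.2257]
ee_rot: [-0.103, 3.14, 0.0]
contact_force: [-0.6, -0.2, -0.1]
gripper_width: -0.0002
```

```bash
python3 look.py s8
```

```text
9.35 [0.5767 0.2066 0.2257] [-0.60074789 -0.20537159 -0.09424556]
102 [350.2 167.4] [352.2 149.9] [347.9 184. ]
95 [290.5 235.1] [293.4 223.1] [288.5 245.3]
```

View pics/s8.png

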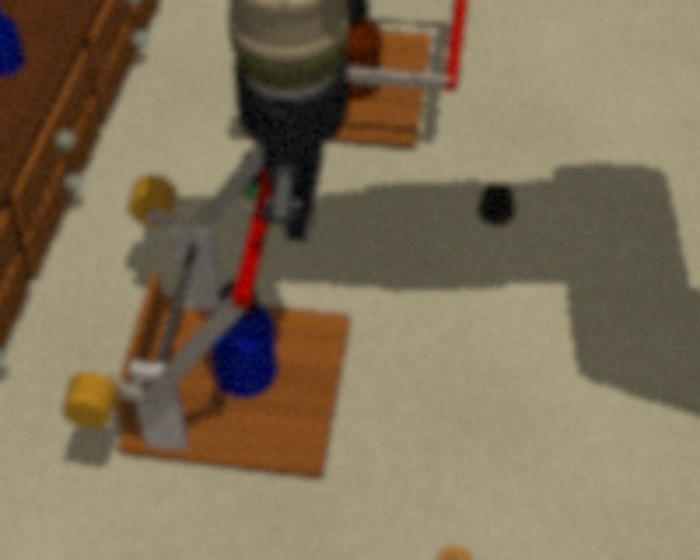

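The bar is at about 1.0 rad and moving off the fingertips by itself. I'll hold still and let it go.

Call:
drive_tool --deltas '[[[0,0,0,0],[0,0,0,0],[0,0,0,0],[0,0,0,0],[0,0,0,0]]]'

```text
time: 9.82
tool_pos: [0.5762, 0.2067, 0.2254]
ee_rot: [0.103, -3.14, -0.0]
contact_force: [-0.0, 1.0, 1.4]
gripper_width: 0.0003
```

Call:
drive_tool --deltas '[[[0,0,0,0],[0,0,0,0],[0,0,0,0],[0,0,0,0],[0,0,0,0]]]'

```text
time: 10.23
tool_pos: [0.5764, 0.2066, 0.2256]
ee_rot: [-0.103, 3.14, 0.0]
contact_force: [0.4, 0.6, -0.7]
gripper_width: -0.0002
```

```bash
python3 look.py s9
```

```text
10.2333 [0.5764 0.2066 0.2256] [ 0.42590253  0.56251062 -0.74199864]
102 [350.2 167.1] [352.1 149.9] [348.  183.9]
160 [264.6 220.9] [269.9 203.3] [259.6 236.9]
```

View pics/s9.png

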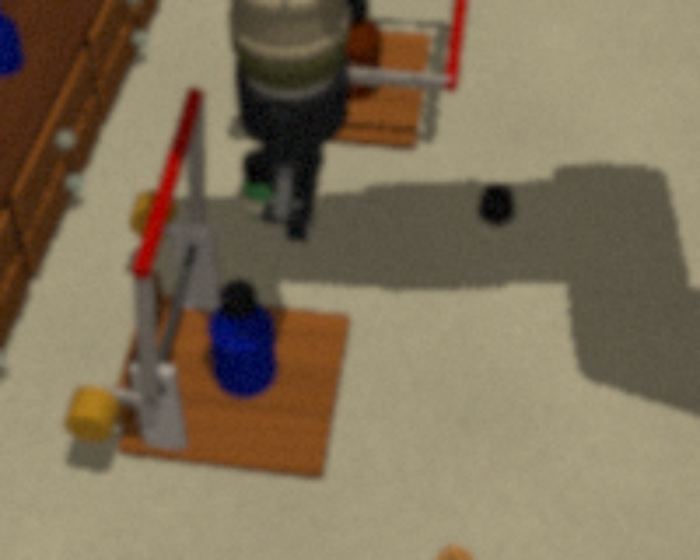

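The blue bar is nearly vertical, with its ends at crop (140,270) and (195,95). I'll back straight off toward the robot and up a little.

Call:
drive_tool --deltas '[[[-0.02,0,0.005,0],[-0.025,0,0.01,0],[-0.025,0,0.01,0],[-0.025,0,0.01,0],[-0.025,0,0.005,0]]]'

```text
time: 10.7
tool_pos: [0.4557, 0.2067, 0.2666]
ee_rot: [-0.102, 3.138, 0.001]
contact_force: [0.2, -0.6, 0.3]
gripper_width: 0.0
```

Call:
drive_tool --deltas '[[[-0.01,-0.03,0,0],[0,-0.03,0,0],[0,-0.03,0,0],[0,-0.03,0,0],[0,-0.03,0,0]]]'

```text
time: 11.12
tool_pos: [0.4461, 0.0556, 0.2659]
ee_rot: [-0.104, 3.139, -0.0]
contact_force: [0.1, -0.7, -1.0]
gripper_width: -0.0
```

Call:
drive_tool --deltas '[[[0,-0.02,0,0],[0,-0.01,0,0],[0,0,0,0],[0,0,0,0],[0,0,0,0]]]'

```text
time: 11.53
tool_pos: [0.4464, 0.0275, 0.2655]
ee_rot: [-0.104, 3.14, 0.001]
contact_force: [-0.7, -0.3, -0.1]
gripper_width: 0.0
```

Call:
drive_tool --deltas '[[[0,0,0,0],[0,0,0,0],[0,0,0,0],[0,0,0,0],[0,0,0,0]]]'

```text
time: 11.95
tool_pos: [0.4464, 0.027, 0.2655]
ee_rot: [-0.104, 3.14, 0.0]
contact_force: [0.6, 0.2, -0.7]
gripper_width: 0.0001
```

```bash
python3 - <<'E'
from cell import *
from h import *
np.set_printoptions(precision=4,suppress=True)
s=state(); print(s["time"],s["tool_pos"],s["contact_force"])
T=camera("top");S=camera("side")
A=redbars(T);B=redbars(S)
for c,L in((T,A),(S,B)):
    for r in L: print(r[0],r[1],r[2],r[3])
cv2.imwrite("pics/t10.png",T["color"][:,:,::-1]);cv2.imwrite("pics/s10.png",S["color"][:,:,::-1])
E
```

```text
11.95 [0.4464 0.027  0.2655] [ 0.603   0.2418 -0.6646]
369 [232.1653 144.9783] [269.0038 143.0748] [195.9364 146.7282]
180 [396.7278 216.8667] [418.8644 214.6108] [375.8833 218.804 ]
60 [351.1667 160.3333] [352.5077 149.9385] [349.8923 170.8615]
232 [267.4009 212.1121] [275.3676 185.8054] [259.5621 237.173 ]
```

View pics/t10.png

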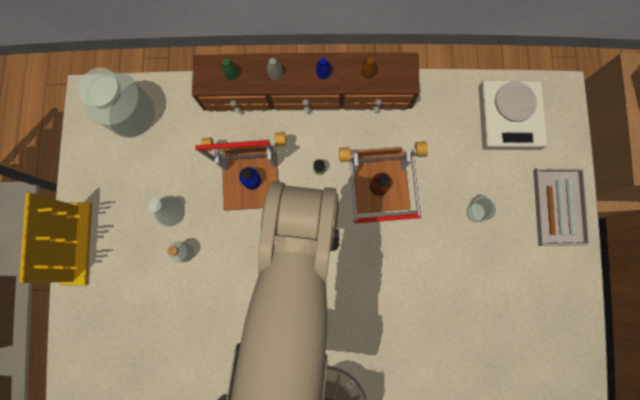

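View pics/s10.png

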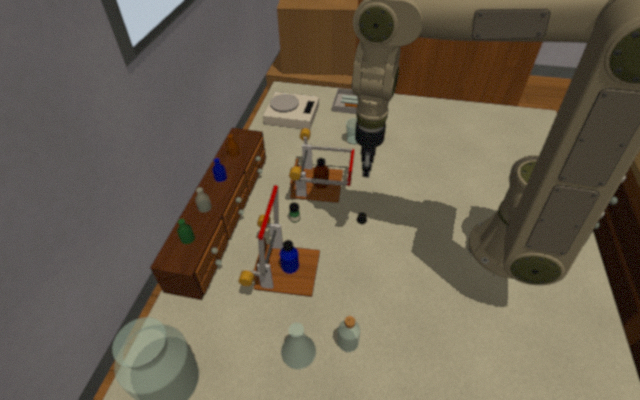

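```bash
python3 - <<'E'
from cell import *
from h import *
T=camera("top");S=camera("side")
a=redbars(T)[0];b=redbars(S)[-1]
print(tri(T,a[1],S,b[1]), b[1], state()["contact_force"])
finish_job()
E
```

```text
(array([0.670572  , 0.21635879, 0.25338419]), np.float64(0.003541219959734821)) [267.31623932 212.35042735] [ 0.21958103 -0.01171644  0.54347052]
the job is handed in; nothing more can be done
```

The blue bottle's stall is open: its red bar is raised against its stop and stays up by itself. I handed the job in at about 12 s of the 48 s allowed.

- **How it was done:** The drive can't tilt the tool, so I couldn't get the fingertips under the bar. I pressed the shut fingertips lightly against the front of the bar at its middle and moved them up along its arc. Friction lifted it at first, then the push itself did. The most force I read was about 14 N. The bar left the fingertips at about 1.0 rad and sank back by itself. I then backed the arm off toward the robot and to one side.
- **Raised bar:** The two cameras place its middle at (0.671, 0.216, 0.253) m, about 1.5 rad, with the two views agreeing to 3.5 mm. It had not moved about half a second later.
- **Everything else:** By eye in the last pictures, the brown bottle's bar is still down. Both bottles, the flask, beaker, jar, stopper and powder bottle look to be where they started.
- **Robot:** The arm is clear of everything, and the force reading shows only noise, below 1 N.

No check failed or disagreed.

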